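# Unlock the slide cabinet by feel and open its drawer

### The job

The red T-handled key is standing loose in the collar of the slide cabinet's lock, resting on top of the socket. Press it down lightly and turn it gently back and forth until it drops home, then turn it clockwise (seen from above) as far as it goes, about a quarter turn, to unlock. Leave the key standing in the lock and pull the blue top drawer fully open, without forcing the key or shifting the things around.

Things in the scene. Friction and masses are not known exactly. Their poses are not given: they have to be found in the camera images.
- key_grip (a point): centre of the red crossbar of the steel T-key: bar 90 mm long (along this point's x), 13 mm wide, 18 mm high, on an 11 mm neck. z up along the key, which weighs 0.2 kg. At the start the key stands in the lock's collar with its foot on the face of the lock core and this point 54 mm above lock_mouth; once the bit has dropped home it is 42 mm above it.
- key_bit (a point): foot of the same key, 80 mm below key_grip, hidden in the collar. From here up: a cross-shaped bit 18 mm across with 5 mm blades (one along the crossbar, one across it), 14 mm high; a round guide 19 mm in diameter up to 44 mm; then the neck to the crossbar.
- lock_mouth (a point): centre of the open top of the lock's steel collar (36 mm outside, 21 mm bore, 40 mm high) on the cabinet's top; fixed to it: x to the cabinet's back, y to its left seen from the front, z up. 26 mm below, out of sight, is the flat face of the lock core with a cross-shaped socket: slots 8 mm wide, 12 mm deep, open to the bore.
- core (a joint): how far the lock core is turned, rad: 0 locked, 1.57 unlocked (hard stops), growing clockwise seen from above. Which way its slots point is new each time and not measured; they fit the key at every quarter turn, within about 10 degrees. The key rubbing lightly on its face does not turn it; with the bit home it turns with 0.1 N m and some 10 degrees of play either way, and stays where left.
- drawer (a joint): how far the top drawer is out, m: 0 shut, 0.10 fully open (stop). It slides out of the cabinet's front, along -x of drawer_handle, with about 2 N of drag. Held shut by the lock's cam until the core is turned to about 1.2.
- drawer_handle (a point): middle of the straight steel bar handle of the blue top drawer: bar 12 mm thick and 110 mm long, level, along this point's y, 35 mm in front of the drawer's face and 30 mm below the cabinet's top (which is 140 mm above the table). Moves with the drawer; its x points to the cabinet's back.
- cabinet: white steel slide cabinet, 240 mm deep (x), 300 mm wide (y), 140 mm high, with three blue drawer fronts facing the robot; origin at the middle of its underside, x to its back, z up. Fixed to the table. Only the top drawer is used.
- slide_box: green plastic slide box 85 x 150 x 34 mm, lying on the back of the cabinet's top; origin under its middle. Leave alone.
- oil_bottle: amber bottle, 34 mm across, 75 mm high, standing on the back of the cabinet's top; origin under its middle. Leave alone.
- stain_jar: glass staining jar with lid, 64 mm across, 108 mm high, on the table in front of the cabinet's left corner; origin under its middle. Leave alone.
- wash_bottle: white wash bottle with red cap, 68 mm across, 190 mm high; origin under its middle. Leave alone.
- dish_stack: stack of three flat round dishes, 90 mm across, 46 mm high; origin under its middle. Leave alone.
- tube_rack: blue rack of capped tubes, 110 x 70 mm, 90 mm high; origin under its middle. Leave alone.
Mind the look-alikes: they are no part of the job. Of the things that look like the part that bears key_grip, the smallest one is meant.

How it is judged (in metres and radians):
On the way, in this order (a step that is already met when the one before it is completed fails the run):
1. the key has dropped home into the lock core (z of key_grip in the frame of lock_mouth below 0.0455 m and horizontal distance between key_grip and lock_mouth below 0.015 m), for 0.1 s.
2. the lock is turned clockwise to unlocked (value of joint core above 1.35 rad), for 0.1 s.
3. the top drawer is fully out (value of joint drawer above 0.085 m), for 0.2 s.
At the end, for the whole second after the job is handed in: The lock core is at unlocked (over 1.3 rad), the top drawer is at least 85 mm out and at rest, and the key is left standing upright (within 10 degrees) in the lock, its crossbar centre less than 47.5 mm above the collar's mouth and within 15 mm of its axis (value of joint core above 1.3 rad and value of joint drawer above 0.085 m and z of key_grip in the frame of lock_mouth below 0.0475 m and horizontal distance between key_grip and lock_mouth below 0.015 m and angle between key_grip's own z axis and vertical below 0.17 rad and velocity of joint drawer between -0.02 and 0.02 m/s); the robot touches nothing.
It fails at once if the key is forced: more than 200 N between key and lock core (pressing, or twisting with some 1.5 N m) (contact force between key and core above 200 N).
It fails at once if a thing standing around is shifted by more than 20 mm or knocked over (distance of any of slide_box, oil_bottle, stain_jar, wash_bottle, dish_stack, tube_rack from where it was at the start of the episode above 0.02 m or angle between any of oil_bottle, stain_jar, wash_bottle, slide_box, dish_stack, tube_rack's own z axis and vertical above 0.5 rad).
It also fails if it takes over 64 s, if anything falls off the work surface, if the arm or the gripper's body presses on something with over 40 N, if the wrist force passes 120 N, or if a joint passes its speed limit or range.

### The arm

A 6-joint arm with a two-finger parallel gripper is mounted at the origin on the work surface. World frame = base frame: x ahead of the robot, y to its left, z up, the work surface at z = 0. Lengths are in m, angles in degrees, forces in N, time in s.
With the tool pointing down it reaches from about 0.3 to 0.75 m from the base axis. Payload 8.5 kg.
Tool frame: the origin (TCP) lies on the centre line of the jaws, within the pads' length; the fingertips stand 17 mm ahead of it and the grasp point (between the pads) lies 2 mm behind it (env.tip_extent is the distance from the TCP to the fingertips, in m); z points along the fingers, y is the direction in which the jaws open and shut (so a half turn about z gives the same grasp; the last joint's range is limited). The gripper opens to 85 mm and grips with 20 to 120 N. Pads are 22 mm wide; open, the fingers measure 114 mm over their backs; the gripper's body (76 mm by 85 mm) begins 54 mm behind the grasp point. The pads swing forward as they close: fully open they stand 13 mm farther back than shut.
Start: joints at [59.456, 21.807, 74.336, -0, 83.858, -12.336], TCP at [0.172, 0.522, 0.248] pointing down, gripper open.
Joint ranges: [-178.18, 178.18], [-50.72, 133.34], [12.68, 142.11], [-81.47, 261.47], [9.98, 163.14], [-165.26, 165.26]. Speed limits (degrees/s): [136.94, 136.94, 180, 180, 180, 180].

### API

Orientations are given as a 3x3 rotation matrix whose columns are the frame's x, y, z axes.
In Python, from rig import telemetry, get_image, camera_params, close_job, env gives the robot as it stands.
- The arm moves only by the tool apply_moves, never from a script. Its argument "motion" is a list of rows, each an object of numbers: "tx", "ty", "tz": the shift along the tool's x, y, z in cm; "turn": the turn about the tool's z in degrees; "jaw": the gripper's target within -1 to 1 (fully open at 1, half-way at 0, shut at -1). In form: [{"tx": .., "ty": .., "tz": .., "turn": .., "jaw": ..}, ...]. A call has 1 to 5 rows; each row is the pose to reach, as a shift and turn from the pose measured when the call began, along the tool's axes at that moment; what a row does not reach only later rows make up. A row lasts 1/12 s, in which the tool goes at most 41.7 mm and 7.16 degrees, less where a joint would pass 70% of its speed; a pose out of reach is approached as far as the arm can. A call with a gripper value outside its range is refused whole. The fingers move at their own pace and stop on an object; "squeeze" is the grip in N (left out, the last holds). Time passes only in rows, so rows that repeat a pose let the fingers close. It gives the time, the measured TCP pose, the force and the opening at its end, in the units of the state.
- telemetry.observe(): the state, without advancing time (a new reading comes with each control period).
- get_image(name): name is "scene" or "side" or "wrist"; returns (picture, depth): 384x512x3 uint8, red, green, blue; 384x512 float32, m along the optical axis (not along the pixel's ray), 0 where there is no reading.
- camera_params(name): a dict with "fx", "fy", "cx", "cy" (pixels), "rvec" (rotation vector, rad) and "tvec" (3), from world to camera coordinates, as OpenCV has them. Camera axes: x right, y down, z forward; pixel columns grow to the right and rows downward; lengths in m; the calibration is good to about 2 mm. The wrist camera is an equidistant fisheye: a pixel r from the principal point sees the ray r / f radians off the axis. A picture is of the moment at which its call begins: read the wrist's pose just before it. camera_params takes no time and is no camera call; for the wrist camera it gives the pose at the moment of the call.
- close_job(): hands the job in, once; it reports no verdict.
The state is a dict: "time_s": time; "q": joint angles; "qvel": joint speeds; "joint_efforts": joint torques, N m; "position": TCP position; "tool_rot": TCP orientation; "ft_force": force on the tool from outside, world axes, zero at the start; "wrist_torque": the same for the moment, N m; "grip_width": finger opening in m.
Only numpy, scipy, OpenCV 4.12 (cv2) and the standard library are available. Lean on these libraries where they do the work, as an engineer would, in place of code of your own. Each camera call takes 0.05 s, during which the arm holds its last target. There are 200 camera calls.

## Working session

There is one attempt and no reset: what is moved stays moved. The work goes in short steps, Python scripts to look and compute and a tool call to move; the robot and the scene stay as the last step left them, time stands still between calls to the robot, and variables do not carry over. Pictures are saved under pics/ and viewed, about 8 in all and at most 12, crops included, and the job is handed in when it is done.

Besides the shell and the picture viewer there is one more tool, called after ">>>" as name([rows], argument=value, ...), one row to a line, values as JSON. apply_moves: Moves the arm, as the interface text tells. Its arguments: {"type":"object","properties":{"motion":{"type":"array"},"squeeze":{"type":"number"}},"required":["motion"]}

```bash
mkdir -p pics; ls; cat > h.py <<'E'
import numpy as np,cv2
from rig import telemetry,get_image,camera_params,close_job,env
def cloud(name,d,p=None):
    p=p or camera_params(name)
    R=cv2.Rodrigues(np.array(p['rvec'],float))[0];t=np.array(p['tvec'],float).ravel()
    v,u=np.mgrid[:d.shape[0],:d.shape[1]].astype(float)
    x=(u-p['cx'])/p['fx'];y=(v-p['cy'])/p['fy']
    if name=='wrist':
        r=np.hypot(x,y)+1e-9;k=np.tan(np.minimum(r,1.5))/r;x=x*k;y=y*k
    P=np.stack([x*d,y*d,d],-1)
    return (P-t)@R
def proj(name,X):
    p=camera_params(name);R=cv2.Rodrigues(np.array(p['rvec'],float))[0]
    c=R@np.array(X)+np.array(p['tvec']).ravel()
    return p['fx']*c[0]/c[2]+p['cx'],p['fy']*c[1]/c[2]+p['cy']
E
python3 - <<'E'
from h import *
print(telemetry.observe())
ims=[]
for n in('scene','side'):
    im,d=get_image(n);np.savez(f'/tmp/{n}.npz',im=im,d=d,P=cloud(n,d))
    cv2.imwrite(f'pics/{n}0.png',cv2.cvtColor(im,cv2.COLOR_RGB2BGR))
    print(camera_params(n))
    P=cloud(n,d);I=im.astype(int)
    m=((I[...,0]>110)&(I[...,1]<0.45*I[...,0])&(I[...,2]<0.45*I[...,0])&(d>0)).astype(np.uint8)
    k,l,s,c=cv2.connectedComponentsWithStats(m)
    for i in range(1,k):
        if s[i,4]>15:
            q=P[l==i];print(n,s[i],q.mean(0).round(3),q.min(0).round(3),q.max(0).round(3))
E
```

```text
pics
{'time_s': 0.0, 'q': array([ 5.94558973e+01,  2.18410804e+01,  7.43863504e+01,  2.48445295e-04,
        8.38575270e+01, -1.23349333e+01]), 'qvel': array([-0.07170365,  0.03733868, -0.0770333 , -0.09049358,  0.03939859,
        0.0910179 ]), 'joint_efforts': array([ 1.69285533e-03, -4.48455441e+01, -2.31285596e+01, -3.17928391e-05,
        4.68548475e-03,  3.90016442e-05]), 'position': array([0.17171774, 0.52221599, 0.24770151]), 'tool_rot': array([[-9.49921786e-01,  3.12486841e-01, -7.57270433e-04],
       [ 3.12487594e-01,  9.49920985e-01, -1.27484675e-03],
       [ 3.20974241e-04, -1.44764232e-03, -9.99998901e-01]]), 'ft_force': array([-0.53027591,  0.57728166,  0.32652653]), 'wrist_torque': array([-0.03340908,  0.02595705,  0.01200281]), 'grip_width': 0.08525569754117196}
{'fx': 351.4533734153472, 'fy': 351.4533734153472, 'cx': 259.8136854095501, 'cy': 193.22916725559259, 'rvec': array([ 2.36189999,  0.11768547, -0.06615141]), 'tvec': array([-0.64145289,  0.0865985 ,  1.19316563])}
scene [264 105   7   4  21] [0.628 0.453 0.189] [0.615 0.442 0.188] [0.639 0.465 0.192]
scene [243 170  27  12  67] [0.635 0.011 0.242] [ 0.603 -0.016  0.24 ] [0.67  0.038 0.245]
scene [219 240  27  31 183] [ 0.591 -0.176  0.122] [ 0.548 -0.219  0.118] [ 0.631 -0.129  0.126]
scene [269 265  41  27 223] [ 0.745 -0.23   0.122] [ 0.692 -0.262  0.118] [ 0.795 -0.196  0.126]
{'fx': 395.2208795504444, 'fy': 395.2208795504444, 'cx': 250.8716937263617, 'cy': 195.6590776301851, 'rvec': array([ 2.30668716, -0.57740987,  0.20869325]), 'tvec': array([-0.58591161,  0.3442815 ,  1.16807209])}
side [291 245  39   2  69] [ 0.738 -0.227  0.122] [ 0.693 -0.258  0.117] [ 0.79  -0.201  0.126]
side [237 247  38  12  85] [ 0.588 -0.176  0.123] [ 0.548 -0.217  0.118] [ 0.627 -0.132  0.125]
```

View pics/scene0.png

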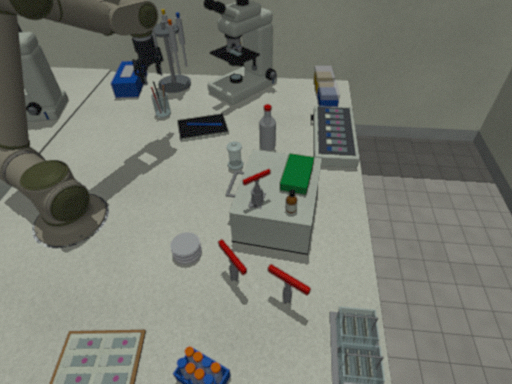

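View pics/side0.png

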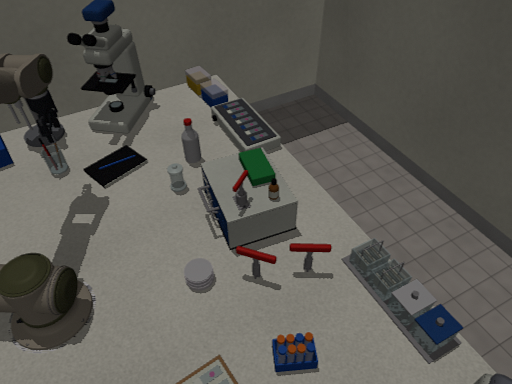

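```bash
python3 - <<'E'
from h import *
A=[]
for n in('scene','side'):
    z=np.load(f'/tmp/{n}.npz');im,d,P=z['im'].astype(int),z['d'],z['P']
    near=np.hypot(P[...,0]-.635,P[...,1]-.011)<.06
    m=near&(P[...,2]>.225)&(d>0)
    q=P[m];r=cv2.minAreaRect(q[:,:2].astype(np.float32)*1000);
    w,V=np.linalg.eigh(np.cov(q[:,:2].T));v=V[:,1]
    print(n,len(q),'bar rect',r,'mean',q.mean(0),'ang',np.degrees(np.arctan2(v[1],v[0]))%180,'zmax',q[:,2].max())
    m=near&(P[...,2]>.165)&(P[...,2]<.19);q=P[m];print('collar',len(q),q.min(0),q.max(0),np.median(q,0))
    m=(np.abs(P[...,2]-.14)<.006)&(P[...,0]>.45)&(P[...,0]<.95)&(np.abs(P[...,1])<.25)
    k,l,s,c=cv2.connectedComponentsWithStats(m.astype(np.uint8));i=1+np.argmax(s[1:,4]);q=P[l==i]
    r=cv2.minAreaRect(q[:,:2].astype(np.float32)*1000);print('top',s[i],r,cv2.boxPoints(r).round(),np.median(q[:,2]))
    m=(np.abs(P[...,2]-.112)<.012)&(P[...,0]>.4)&(P[...,0]<.62)&(np.abs(P[...,1]-.03)<.2)
    k,l,s,c=cv2.connectedComponentsWithStats(m.astype(np.uint8))
    for i in range(1,k):
        if s[i,4]>20:
            q=P[l==i];print('h',s[i],cv2.minAreaRect(q[:,:2].astype(np.float32)*1000),q.mean(0),q[:,2].min(),q[:,2].max())
    x,y,w,h=(215,140,110,120) if n=='scene' else (190,140,110,110)
    A.append(cv2.resize(cv2.cvtColor(im[y:y+h,x:x+w].astype(np.uint8),cv2.COLOR_RGB2BGR),(400,440),interpolation=cv2.INTER_CUBIC))
cv2.imwrite('pics/crop.png',np.hstack(A))
E
```

```text
scene 198 bar rect ((636.613037109375, 12.802181243896484), (88.65411376953125, 16.680496215820312), 39.670799255371094) mean [0.63575244 0.00993717 0.23748221] ang 37.5160756362813 zmax 0.24519161021942926
collar 99 [ 0.61964698 -0.00561922  0.16504655] [0.65296686 0.02454839 0.18969448] [0.63668857 0.0053629  0.1778048 ]
top [ 229  150   92   77 3573] ((694.2999877929688, 92.46756744384766), (303.902099609375, 240.3824462890625), 83.64606475830078) [[558. -45.]
 [797. -72.]
 [831. 230.]
 [592. 257.]] 0.13947424293338223
h [225 171  19  27 138] ((550.6337280273438, 107.14442443847656), (120.42221069335938, 31.852828979492188), 83.70063781738281) [0.54539747 0.10346318 0.11342496] 0.10619287169504178 0.11836871693515351
h [229 217  21   8 100] ((589.5109252929688, -45.422542572021484), (5.6420207023620605, 61.29191589355469), 83.5859146118164) [ 0.59063379 -0.04539457  0.11220993] 0.10024621288767441 0.12391639660398067
h [218 239  16  18 123] ((566.7070922851562, -150.12818908691406), (17.866456985473633, 57.104061126708984), 42.312278747558594) [ 0.56470181 -0.15081428  0.11907321]
[... 262 characters left out ...]
0012  -0.0049293   0.16505249] [0.65280979 0.02791475 0.18998553] [0.63043959 0.00631754 0.17783909]
top [ 201  147   96   77 3021] ((694.9671020507812, 92.58824920654297), (305.1930236816406, 241.243408203125), 83.58228302001953) [[558. -46.]
 [798. -73.]
 [832. 231.]
 [592. 258.]] 0.1399065748904968
h [197 172  50  59 345] ((565.6195678710938, 83.7978286743164), (77.5519027709961, 281.84100341796875), 6.524149417877197) [0.56676172 0.06236413 0.11268934] 0.1001528666253453 0.12386393939794292
h [236 246  20  12 124] ((566.26611328125, -151.77426147460938), (20.34951400756836, 56.7281494140625), 40.31440734863281) [ 0.56287588 -0.15124489  0.11709921] 0.10031787641274038 0.12396186719852421
```

View pics/crop.png

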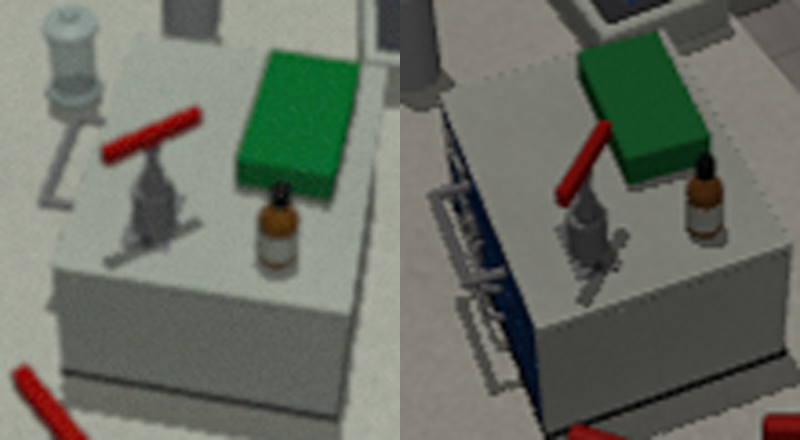

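>>> apply_moves([
  {"tx":-4,"ty":-2.3,"tz":-0.5,"turn":0,"jaw":1},
  {"tx":-7.5,"ty":-4.2,"tz":-1,"turn":0,"jaw":1},
  {"tx":-11,"ty":-6.2,"tz":-1.5,"turn":0,"jaw":1},
  {"tx":-14.5,"ty":-8.2,"tz":-2,"turn":0,"jaw":1},
  {"tx":-18,"ty":-10.2,"tz":-2.5,"turn":0,"jaw":1},
])

```text
time_s: 0.52
position: [0.3115, 0.3676, 0.2729]
tool_rot: [[-0.95, 0.312, -0.001], [0.312, 0.95, -0.001], [0.001, -0.002, -1.0]]
ft_force: [1.5, 0.8, 0.3]
grip_width: 0.0855
```

>>> apply_moves([
  {"tx":-3.5,"ty":-2,"tz":-0.5,"turn":0,"jaw":1},
  {"tx":-7,"ty":-4,"tz":-1,"turn":0,"jaw":1},
  {"tx":-10.5,"ty":-6,"tz":-1.5,"turn":0,"jaw":1},
  {"tx":-14,"ty":-8,"tz":-2,"turn":0,"jaw":1},
  {"tx":-18,"ty":-10.2,"tz":-2.5,"turn":0,"jaw":1},
])

```text
time_s: 0.93
position: [0.4486, 0.2158, 0.2977]
tool_rot: [[-0.95, 0.312, -0.001], [0.312, 0.95, -0.001], [0.001, -0.002, -1.0]]
ft_force: [0.4, 1.2, -0.2]
grip_width: 0.0856
```

>>> apply_moves([
  {"tx":-3.5,"ty":-2,"tz":0,"turn":0,"jaw":1},
  {"tx":-7,"ty":-4,"tz":0,"turn":0,"jaw":1},
  {"tx":-10.5,"ty":-6,"tz":0,"turn":0,"jaw":1},
  {"tx":-14,"ty":-8,"tz":0,"turn":0,"jaw":1},
  {"tx":-16,"ty":-9,"tz":0,"turn":0,"jaw":1},
])

```text
time_s: 1.35
position: [0.5745, 0.077, 0.2968]
tool_rot: [[-0.949, 0.315, -0.002], [0.315, 0.949, -0.002], [0.002, -0.003, -1.0]]
ft_force: [0.3, -0.4, -0.4]
grip_width: 0.0852
```

>>> apply_moves([
  {"tx":0,"ty":0,"tz":0,"turn":-7,"jaw":1},
  {"tx":0,"ty":0,"tz":0,"turn":-14,"jaw":1},
  {"tx":0,"ty":0,"tz":0,"turn":-21,"jaw":1},
  {"tx":0,"ty":0,"tz":0,"turn":-28,"jaw":1},
  {"tx":0,"ty":0,"tz":0,"turn":-35,"jaw":1},
])

```text
time_s: 1.77
position: [0.5744, 0.0769, 0.2963]
tool_rot: [[-0.956, -0.292, -0.003], [-0.292, 0.956, -0.002], [0.004, -0.001, -1.0]]
ft_force: [-0.7, -0.3, -0.7]
grip_width: 0.0855
```

```bash
python3 - <<'E'
from h import *
p=camera_params('wrist');im,d=get_image('wrist');P=cloud('wrist',d,p)
cv2.imwrite('pics/w0.png',cv2.cvtColor(im,cv2.COLOR_RGB2BGR));print(p)
near=np.hypot(P[...,0]-.635,P[...,1]-.011)<.06
q=P[near&(P[...,2]>.225)&(P[...,2]<.26)&(d>0)]
print(len(q),cv2.minAreaRect(q[:,:2].astype(np.float32)*1000),q.mean(0),q[:,2].max())
z=np.load('/tmp/scene.npz');P=z['P']
q=P[(P[...,2]>.03)&(P[...,0]>.42)&(P[...,0]<.59)&(P[...,1]>.12)&(P[...,1]<.36)]
from scipy import stats
m=(P[...,2]>.05)&(P[...,0]>.4)&(P[...,0]<.6)&(P[...,1]>.08)&(P[...,1]<.4)
k,l,s,c=cv2.connectedComponentsWithStats(m.astype(np.uint8))
for i in range(1,k):
    if s[i,4]>15: q=P[l==i];print(s[i],q.min(0),q.max(0),q.mean(0))
E
```

```text
{'fx': 297.3186396354542, 'fy': 297.3186396354542, 'cx': 255.8884955727333, 'cy': 194.51672556592962, 'rvec': array([-1.74190535, -2.35528238, -0.37613667]), 'tvec': array([ 0.09572249, -0.59868734,  0.24821326])}
1410 ((635.6119384765625, 13.377700805664062), (89.34831237792969, 13.94300651550293), 38.65315246582031) [0.62614264 0.00866419 0.23952739] 0.24478821527718092
[226 142  16  18 224] [0.48559511 0.29629019 0.05025049] [0.54157738 0.35729121 0.10962387] [0.51524642 0.31466769 0.08423675]
[228 150  26  40 231] [0.53319738 0.08156284 0.10619287] [0.59992757 0.24899548 0.14397913] [0.57394179 0.14906021 0.12958837]
```

View pics/w0.png

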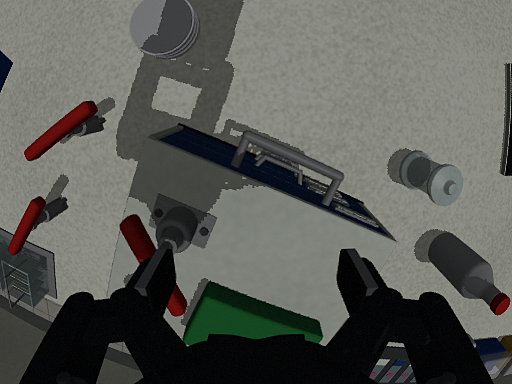

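>>> apply_moves([
  {"tx":-1,"ty":-2,"tz":0,"turn":-5.4,"jaw":1},
  {"tx":-2,"ty":-4,"tz":0,"turn":-10.8,"jaw":1},
  {"tx":-3,"ty":-6,"tz":0,"turn":-16,"jaw":1},
  {"tx":-4,"ty":-7.9,"tz":0,"turn":-21.5,"jaw":1},
  {"tx":-4,"ty":-7.9,"tz":0,"turn":-21.5,"jaw":1},
])

```text
time_s: 2.23
position: [0.6379, 0.0108, 0.2947]
tool_rot: [[-0.779, -0.627, -0.005], [-0.627, 0.779, -0.002], [0.005, 0.001, -1.0]]
ft_force: [-0.1, 0.1, 0.2]
grip_width: 0.0858
```

```bash
python3 - <<'E'
from h import *
s=telemetry.observe();R=s['tool_rot'];print(s['position'],s['q'],s['ft_force'],'x ang',np.degrees(np.arctan2(R[1,0],R[0,0]))%360)
print('d(tool cm)',R.T@(np.array([.6357,.0132,.232])-s['position'])*100)
p=camera_params('wrist');im,d=get_image('wrist');P=cloud('wrist',d,p);I=im.astype(int)
near=np.hypot(P[...,0]-.635,P[...,1]-.013)<.06
q=P[near&(P[...,2]>.225)&(P[...,2]<.26)&(d>0)&(I[...,0]>2*I[...,1])]
print(len(q),cv2.minAreaRect(q[:,:2].astype(np.float32)*1000),q.mean(0),q[:,2].max())
q=P[near&(abs(P[...,2]-.18)<.004)&(d>0)]
print(len(q),cv2.minAreaRect(q[:,:2].astype(np.float32)*1000))
E
```

```text
[0.63788791 0.01081679 0.29468511] [  -9.57463152   29.890898     53.28233929   -0.17587121   97.06907106
 -138.45347791] [-0.14070807  0.06646406  0.16458597] x ang 218.8577382704999
d(tool cm) [-0.01102432  0.31568179  6.26890111]
2313 ((636.3749389648438, 12.30183219909668), (89.12422943115234, 12.730186462402344), 38.22780990600586) [0.63247754 0.00924789 0.24258354] 0.2451468029205539
444 ((636.3108520507812, 11.887060165405273), (29.793807983398438, 34.82791519165039), 39.884010314941406)
```

>>> apply_moves([
  {"tx":0,"ty":0.2,"tz":2,"turn":0.5,"jaw":1},
  {"tx":0,"ty":0.25,"tz":4,"turn":0.5,"jaw":1},
  {"tx":0,"ty":0.25,"tz":5.5,"turn":0.5,"jaw":1},
  {"tx":0,"ty":0.25,"tz":6.2,"turn":0.5,"jaw":1},
  {"tx":0,"ty":0.25,"tz":6.2,"turn":0.5,"jaw":1},
])

```text
time_s: 2.7
position: [0.634, 0.0148, 0.2316]
tool_rot: [[-0.787, -0.616, -0.008], [-0.616, 0.787, -0.001], [0.007, 0.004, -1.0]]
ft_force: [0.1, -0.1, 0.1]
grip_width: 0.085
```

```bash
cat > st.py <<'E'
from h import *
s=telemetry.observe();R=s['tool_rot'];print(s['position'].round(4),'q6',s['q'][5].round(1),'F',s['ft_force'].round(1),'T',s['wrist_torque'].round(2),'ang',(np.degrees(np.arctan2(R[1,0],R[0,0]))%360).round(1),'tilt',R[:,2].round(4),s['grip_width'],s['time_s'])
print('d(tool cm) to key',R.T@(np.array([.6362,.0123,.232])-s['position'])*100)
E
python3 st.py
```

```text
[0.634  0.0148 0.2316] q6 -137.3 F [ 0.1 -0.1  0.1] T [ 0.05 -0.    0.04] ang 218.1 tilt [-0.0082 -0.0011 -1.    ] 0.0850146590331898 2.7
d(tool cm) to key [-0.01306485 -0.33399077 -0.04418956]
```

>>> apply_moves([
  {"tx":0,"ty":-0.33,"tz":0,"turn":0,"jaw":1},
  {"tx":0,"ty":-0.33,"tz":0,"turn":0,"jaw":1},
  {"tx":0,"ty":-0.33,"tz":0,"turn":0,"jaw":1},
])

```text
time_s: 2.95
position: [0.6364, 0.0122, 0.2326]
tool_rot: [[-0.788, -0.616, -0.006], [-0.616, 0.788, -0.001], [0.006, 0.003, -1.0]]
ft_force: [-0.4, 0.8, 0.9]
grip_width: 0.0853
```

```bash
python3 st.py
```

```text
[0.6364 0.0122 0.2326] q6 -137.5 F [-0.4  0.8  0.9] T [ 0.01 -0.02  0.05] ang 218.0 tilt [-0.0064 -0.0013 -1.    ] 0.08531881416412163 2.95
d(tool cm) to key [0.0102568  0.01658299 0.06096866]
```

Good. Close on the bar.

>>> apply_moves([
  {"tx":0,"ty":0,"tz":0,"turn":0,"jaw":-1},
  {"tx":0,"ty":0,"tz":0,"turn":0,"jaw":-1},
  {"tx":0,"ty":0,"tz":0,"turn":0,"jaw":-1},
  {"tx":0,"ty":0,"tz":0,"turn":0,"jaw":-1},
  {"tx":0,"ty":0,"tz":0,"turn":0,"jaw":-1},
], squeeze=30)

```text
time_s: 3.37
position: [0.6364, 0.0122, 0.2326]
tool_rot: [[-0.788, -0.616, -0.006], [-0.616, 0.788, -0.001], [0.006, 0.003, -1.0]]
ft_force: [0.6, 0.2, -0.5]
grip_width: 0.0258
```

>>> apply_moves([
  {"tx":0,"ty":0,"tz":0,"turn":0,"jaw":-1},
  {"tx":0,"ty":0,"tz":0,"turn":0,"jaw":-1},
  {"tx":0,"ty":0,"tz":0,"turn":0,"jaw":-1},
  {"tx":0,"ty":0,"tz":0,"turn":0,"jaw":-1},
])

```text
time_s: 3.7
position: [0.6363, 0.0122, 0.2327]
tool_rot: [[-0.788, -0.616, -0.007], [-0.616, 0.788, -0.001], [0.006, 0.003, -1.0]]
ft_force: [-0.6, 0.1, 0.2]
grip_width: 0.0125
```

```bash
python3 st.py
```

```text
[0.6363 0.0122 0.2327] q6 -137.5 F [-0.6  0.1  0.2] T [ 0.04  0.1  -0.02] ang 218.0 tilt [-0.0065 -0.0013 -1.    ] 0.01246065839377981 3.7
d(tool cm) to key [0.00559271 0.01529918 0.06704725]
```

>>> apply_moves([
  {"tx":0,"ty":0,"tz":0.15,"turn":2,"jaw":-1},
  {"tx":0,"ty":0,"tz":0.2,"turn":4,"jaw":-1},
])

```text
time_s: 3.87
position: [0.6367, 0.0122, 0.2324]
tool_rot: [[-0.83, -0.558, -0.004], [-0.558, 0.83, -0.002], [0.004, 0.0, -1.0]]
ft_force: [-1.9, 0.5, 10.8]
grip_width: 0.0124
```

```bash
python3 st.py
```

```text
[0.6367 0.0122 0.2324] q6 -133.4 F [-1.9  0.5 10.8] T [0.07 0.43 0.07] ang 213.9 tilt [-0.0036 -0.0018 -1.    ] 0.012351663382492151 3.8667
d(tool cm) to key [0.03686475 0.03368919 0.04192582]
```

>>> apply_moves([
  {"tx":0,"ty":0,"tz":0.2,"turn":3,"jaw":-1},
  {"tx":0,"ty":0,"tz":0.2,"turn":6,"jaw":-1},
  {"tx":0,"ty":0,"tz":0.2,"turn":9,"jaw":-1},
  {"tx":0,"ty":0,"tz":0.2,"turn":12,"jaw":-1},
])

```text
time_s: 4.2
position: [0.6367, 0.0127, 0.2323]
tool_rot: [[-0.928, -0.372, -0.001], [-0.372, 0.928, -0.001], [0.002, -0.001, -1.0]]
ft_force: [-3.6, 1.6, 10.8]
grip_width: 0.0126
```

>>> apply_moves([
  {"tx":0,"ty":0,"tz":0.2,"turn":3,"jaw":-1},
  {"tx":0,"ty":0,"tz":0.2,"turn":6,"jaw":-1},
  {"tx":0,"ty":0,"tz":0.2,"turn":9,"jaw":-1},
  {"tx":0,"ty":0,"tz":0.2,"turn":12,"jaw":-1},
])

```text
time_s: 4.53
position: [0.6366, 0.0132, 0.2321]
tool_rot: [[-0.986, -0.169, 0.0], [-0.169, 0.986, -0.001], [-0.0, -0.001, -1.0]]
ft_force: [-3.6, 2.1, 10.3]
grip_width: 0.0125
```

```bash
python3 st.py
```

```text
[0.6366 0.0132 0.2321] q6 -109.1 F [-3.6  2.1 10.3] T [0.54 0.9  0.06] ang 189.7 tilt [ 4.e-04 -1.e-03 -1.e+00] 0.012491264090697665 4.5333
d(tool cm) to key [ 0.05216983 -0.07911977  0.01478832]
```

>>> apply_moves([
  {"tx":0,"ty":-0.07,"tz":0.2,"turn":3,"jaw":-1},
  {"tx":0,"ty":-0.07,"tz":0.2,"turn":6,"jaw":-1},
  {"tx":0,"ty":-0.07,"tz":0.2,"turn":9,"jaw":-1},
  {"tx":0,"ty":-0.07,"tz":0.2,"turn":12,"jaw":-1},
])

```text
time_s: 4.87
position: [0.6362, 0.013, 0.2307]
tool_rot: [[-0.999, 0.042, 0.0], [0.042, 0.999, -0.0], [-0.0, -0.0, -1.0]]
ft_force: [-1.7, 1.4, -1.1]
grip_width: 0.0123
```

```bash
python3 st.py
```

```text
[0.6362 0.013  0.2307] q6 -97.0 F [-1.7  1.4 -1.1] T [ 0.18  0.49 -0.  ] ang 177.6 tilt [ 1.e-04 -5.e-04 -1.e+00] 0.012301779772138297 4.8667
d(tool cm) to key [ 0.00157069 -0.06610911 -0.12591878]
```

>>> apply_moves([
  {"tx":0,"ty":-0.05,"tz":0.3,"turn":1,"jaw":-1},
  {"tx":0,"ty":-0.05,"tz":0.6,"turn":2,"jaw":-1},
])

```text
time_s: 5.03
position: [0.6359, 0.0126, 0.2242]
tool_rot: [[-0.997, 0.077, -0.001], [0.077, 0.997, -0.0], [0.001, -0.0, -1.0]]
ft_force: [-0.8, 1.2, -1.5]
grip_width: 0.0124
```

```bash
python3 st.py
```

```text
[0.6359 0.0126 0.2242] q6 -95.1 F [-0.8  1.2 -1.5] T [0.27 0.31 0.07] ang 175.6 tilt [-9.e-04 -0.e+00 -1.e+00] 0.012400331999126966 5.0333
d(tool cm) to key [-0.02832517 -0.03197915 -0.77524651]
```

Dropping freely. Push the rest.

>>> apply_moves([
  {"tx":0,"ty":0,"tz":0.3,"turn":0,"jaw":-1},
  {"tx":0,"ty":0,"tz":0.5,"turn":0,"jaw":-1},
  {"tx":0,"ty":0,"tz":0.5,"turn":0,"jaw":-1},
])

```text
time_s: 5.28
position: [0.6361, 0.0127, 0.2205]
tool_rot: [[-0.997, 0.076, 0.001], [0.076, 0.997, -0.0], [-0.001, -0.0, -1.0]]
ft_force: [-3.8, 1.3, 8.6]
grip_width: 0.0125
```

```bash
python3 st.py
```

```text
[0.6361 0.0127 0.2205] q6 -95.1 F [-3.8  1.3  8.6] T [0.3  0.75 0.03] ang 175.6 tilt [ 1.2e-03 -1.0e-04 -1.0e+00] 0.012521583294110707 5.2833
d(tool cm) to key [-0.01188848 -0.04295822 -1.14521033]
```

>>> apply_moves([
  {"tx":0,"ty":0,"tz":0,"turn":4,"jaw":-1},
  {"tx":0,"ty":0,"tz":0,"turn":8,"jaw":-1},
  {"tx":0,"ty":0,"tz":0,"turn":12,"jaw":-1},
  {"tx":0,"ty":0,"tz":0,"turn":16,"jaw":-1},
  {"tx":0,"ty":0,"tz":0,"turn":20,"jaw":-1},
])

```text
time_s: 5.7
position: [0.6359, 0.0134, 0.2206]
tool_rot: [[-0.91, 0.414, 0.001], [0.414, 0.91, 0.001], [-0.0, 0.001, -1.0]]
ft_force: [-3.4, 3.6, 3.9]
grip_width: 0.0126
```

```bash
python3 st.py
```

```text
[0.6359 0.0134 0.2206] q6 -75.0 F [-3.4  3.6  3.9] T [0.82 0.66 0.12] ang 155.5 tilt [ 7.0e-04  1.1e-03 -1.0e+00] 0.012626262491815374 5.7
d(tool cm) to key [-0.07534184 -0.08187914 -1.1364452 ]
```

>>> apply_moves([
  {"tx":0,"ty":0,"tz":0,"turn":5,"jaw":-1},
  {"tx":0,"ty":0,"tz":0,"turn":10,"jaw":-1},
  {"tx":0,"ty":0,"tz":0,"turn":15,"jaw":-1},
  {"tx":0,"ty":0,"tz":0,"turn":20,"jaw":-1},
  {"tx":0,"ty":0,"tz":0,"turn":25,"jaw":-1},
])

```text
time_s: 6.12
position: [0.6358, 0.0139, 0.2207]
tool_rot: [[-0.648, 0.762, 0.001], [0.762, 0.648, 0.002], [0.001, 0.002, -1.0]]
ft_force: [-2.2, 3.8, 2.3]
grip_width: 0.0124
```

```bash
python3 st.py
```

```text
[0.6358 0.0139 0.2207] q6 -49.8 F [-2.2  3.8  2.3] T [0.68 0.41 0.11] ang 130.4 tilt [ 8.0e-04  2.2e-03 -1.0e+00] 0.012357140086208848 6.1167
d(tool cm) to key [-0.14342836 -0.07209613 -1.13525532]
```

>>> apply_moves([
  {"tx":-0.04,"ty":0,"tz":0,"turn":5,"jaw":-1},
  {"tx":-0.08,"ty":-0.03,"tz":0,"turn":10,"jaw":-1},
  {"tx":-0.08,"ty":-0.03,"tz":0,"turn":15,"jaw":-1},
  {"tx":-0.08,"ty":-0.03,"tz":0,"turn":20,"jaw":-1},
  {"tx":-0.08,"ty":-0.03,"tz":0,"turn":25,"jaw":-1},
])

```text
time_s: 6.53
position: [0.6361, 0.014, 0.2207]
tool_rot: [[-0.263, 0.965, 0.001], [0.965, 0.263, 0.004], [0.003, 0.002, -1.0]]
ft_force: [-1.2, 4.2, 2.3]
grip_width: 0.0125
```

```bash
python3 st.py
```

```text
[0.6361 0.014  0.2207] q6 -24.7 F [-1.2  4.2  2.3] T [0.94 0.28 0.15] ang 105.2 tilt [ 0.0011  0.0038 -1.    ] 0.012542951258526122 6.5333
d(tool cm) to key [-0.15768582 -0.0357557  -1.1336763 ]
```

>>> apply_moves([
  {"tx":0,"ty":0,"tz":0,"turn":5,"jaw":-1},
  {"tx":-0.05,"ty":0,"tz":0,"turn":10,"jaw":-1},
  {"tx":-0.05,"ty":0,"tz":0,"turn":14,"jaw":-1},
  {"tx":-0.05,"ty":0,"tz":0,"turn":18,"jaw":-1},
])

```text
time_s: 6.87
position: [0.6364, 0.0141, 0.2207]
tool_rot: [[0.05, 0.999, 0.002], [0.999, -0.05, 0.005], [0.005, 0.001, -1.0]]
ft_force: [-1.2, 4.1, 2.7]
grip_width: 0.0126
```

```bash
python3 st.py
```

```text
[0.6364 0.0141 0.2207] q6 -6.6 F [-1.2  4.1  2.7] T [0.79 0.22 0.13] ang 87.1 tilt [ 0.0016  0.0052 -1.    ] 0.012628986501839813 6.8667
d(tool cm) to key [-0.17373821 -0.01155723 -1.13554527]
```

>>> apply_moves([
  {"tx":0,"ty":0,"tz":0,"turn":3,"jaw":-1},
  {"tx":0,"ty":0,"tz":0,"turn":6,"jaw":-1},
])

```text
time_s: 7.03
position: [0.6366, 0.0143, 0.2207]
tool_rot: [[0.155, 0.988, 0.002], [0.988, -0.155, 0.006], [0.006, 0.001, -1.0]]
ft_force: [-2.1, 2.1, 1.0]
grip_width: 0.0124
```

```bash
python3 st.py
```

```text
[0.6366 0.0143 0.2207] q6 -0.6 F [-2.1  2.1  1. ] T [0.37 0.21 0.09] ang 81.1 tilt [ 0.0022  0.0055 -1.    ] 0.012436694617628464 7.0333
d(tool cm) to key [-0.20078579 -0.00276752 -1.13603144]
```

>>> apply_moves([
  {"tx":0,"ty":0,"tz":0,"turn":3,"jaw":-1},
  {"tx":0,"ty":0,"tz":0,"turn":5,"jaw":-1},
])

```text
time_s: 7.2
position: [0.6367, 0.0144, 0.2207]
tool_rot: [[0.242, 0.97, 0.003], [0.97, -0.242, 0.006], [0.006, 0.001, -1.0]]
ft_force: [-1.2, 1.3, 2.9]
grip_width: 0.0127
```

```bash
python3 st.py
```

```text
[0.6367 0.0144 0.2207] q6 4.5 F [-1.2  1.3  2.9] T [0.31 0.27 0.07] ang 76.0 tilt [ 0.0027  0.0056 -1.    ] 0.01268149881332188 7.2
d(tool cm) to key [-0.2108728   0.00645706 -1.13381722]
```

>>> apply_moves([
  {"tx":0,"ty":0,"tz":0,"turn":3,"jaw":-1},
  {"tx":0,"ty":0,"tz":0,"turn":5,"jaw":-1},
])

```text
time_s: 7.37
position: [0.6368, 0.0144, 0.2207]
tool_rot: [[0.327, 0.945, 0.003], [0.945, -0.327, 0.006], [0.006, 0.001, -1.0]]
ft_force: [-1.4, 1.0, 2.5]
grip_width: 0.0123
```

```bash
python3 st.py
```

```text
[0.6368 0.0144 0.2207] q6 9.6 F [-1.4  1.   2.5] T [0.21 0.29 0.11] ang 70.9 tilt [ 0.003   0.0056 -1.    ] 0.012259825205127617 7.3667
d(tool cm) to key [-0.21411889  0.0184392  -1.13384699]
```

>>> apply_moves([
  {"tx":0,"ty":0,"tz":0,"turn":2,"jaw":-1},
  {"tx":0,"ty":0,"tz":0,"turn":4,"jaw":-1},
])

```text
time_s: 7.53
position: [0.6368, 0.0145, 0.2207]
tool_rot: [[0.393, 0.92, 0.003], [0.92, -0.393, 0.006], [0.006, 0.001, -1.0]]
ft_force: [-1.3, 1.4, 2.0]
grip_width: 0.0127
```

```bash
python3 st.py
```

```text
[0.6368 0.0145 0.2207] q6 13.6 F [-1.3  1.4  2. ] T [0.24 0.31 0.38] ang 66.9 tilt [ 0.0033  0.0056 -1.    ] 0.01274582547721927 7.5333
d(tool cm) to key [-0.21831246  0.02808452 -1.13635212]
```

>>> apply_moves([
  {"tx":0,"ty":0,"tz":0,"turn":1,"jaw":-1},
  {"tx":0,"ty":0,"tz":0,"turn":1,"jaw":-1},
])

```text
time_s: 7.7
position: [0.6369, 0.0145, 0.2207]
tool_rot: [[0.408, 0.913, 0.004], [0.913, -0.408, 0.006], [0.006, 0.001, -1.0]]
ft_force: [-2.1, 0.9, 2.2]
grip_width: 0.0126
```

```bash
python3 st.py
```

```text
[0.6369 0.0145 0.2207] q6 14.6 F [-2.1  0.9  2.2] T [0.22 0.3  0.46] ang 65.9 tilt [ 0.0035  0.0055 -1.    ] 0.012550440676971716 7.7
d(tool cm) to key [-0.22359092  0.02780325 -1.13514947]
```

>>> apply_moves([
  {"tx":0,"ty":0,"tz":0,"turn":-2,"jaw":-1},
  {"tx":0,"ty":0,"tz":0,"turn":-2,"jaw":-0.4},
  {"tx":0,"ty":0,"tz":0,"turn":-2,"jaw":-0.4},
  {"tx":0,"ty":0,"tz":0,"turn":-2,"jaw":-0.4},
  {"tx":0,"ty":0,"tz":0,"turn":-2,"jaw":-0.4},
])

```text
time_s: 8.12
position: [0.637, 0.0144, 0.2205]
tool_rot: [[0.376, 0.927, 0.004], [0.927, -0.376, 0.005], [0.006, 0.001, -1.0]]
ft_force: [0.0, -0.1, 0.3]
grip_width: 0.0252
```

>>> apply_moves([
  {"tx":0,"ty":0,"tz":0,"turn":0,"jaw":-0.4},
  {"tx":0,"ty":0,"tz":-0.5,"turn":0,"jaw":-0.4},
  {"tx":0,"ty":0,"tz":-1,"turn":0,"jaw":-0.4},
  {"tx":0,"ty":0,"tz":-3,"turn":0,"jaw":-0.4},
  {"tx":0,"ty":0,"tz":-6,"turn":0,"jaw":-0.4},
])

```text
time_s: 8.53
position: [0.6361, 0.0141, 0.2793]
tool_rot: [[0.376, 0.926, -0.001], [0.926, -0.376, 0.006], [0.005, -0.004, -1.0]]
ft_force: [0.8, -0.4, -0.2]
grip_width: 0.0252
```

>>> apply_moves([
  {"tx":0,"ty":0,"tz":-3,"turn":0,"jaw":-0.4},
  {"tx":0,"ty":0,"tz":-5,"turn":0,"jaw":-0.4},
  {"tx":0,"ty":0,"tz":-5,"turn":0,"jaw":-0.4},
])

```text
time_s: 8.78
position: [0.6369, 0.0137, 0.335]
tool_rot: [[0.376, 0.926, 0.008], [0.926, -0.376, 0.005], [0.007, 0.006, -1.0]]
ft_force: [-0.6, -0.5, 0.0]
grip_width: 0.0258
```

```bash
python3 st.py; python3 - <<'E'
from h import *
for n in ('scene','wrist'):
    p=camera_params(n);im,d=get_image(n);P=cloud(n,d,p);I=im.astype(int)
    near=np.hypot(P[...,0]-.635,P[...,1]-.013)<.06
    q=P[near&(P[...,2]>.2)&(P[...,2]<.26)&(d>0)&(I[...,0]>2*I[...,1])]
    print(len(q),len(q) and (cv2.minAreaRect(q[:,:2].astype(np.float32)*1000),q.mean(0),q[:,2].max()))
    cv2.imwrite(f'pics/{n}1.png',cv2.cvtColor(im,cv2.COLOR_RGB2BGR))
E
```

```text
[0.6369 0.0137 0.335 ] q6 12.7 F [-0.6 -0.5  0. ] T [-0.    0.01 -0.02] ang 67.9 tilt [ 0.008   0.0047 -1.    ] 0.02578883474487591 8.7833
d(tool cm) to key [-0.23352577 -0.06681736 10.2996914 ]
95 (((636.8544921875, 11.307689666748047), (87.04511260986328, 9.582079887390137), 70.60628509521484), array([0.63689691, 0.00753605, 0.22829084]), np.float64(0.2327777692086184))
1532 (((637.7116088867188, 13.989990234375), (88.76087188720703, 12.68579387664795), 70.83036804199219), array([0.63874903, 0.01725937, 0.23037098]), np.float64(0.23322979089328147))
```

>>> apply_moves([
  {"tx":1.3,"ty":-3.1,"tz":0,"turn":-4,"jaw":-0.4},
  {"tx":2.6,"ty":-6.2,"tz":0,"turn":-8,"jaw":-0.4},
  {"tx":4,"ty":-9.3,"tz":1.5,"turn":-12,"jaw":-0.4},
  {"tx":5.3,"ty":-12.5,"tz":4,"turn":-15.7,"jaw":-0.4},
  {"tx":5.3,"ty":-12.5,"tz":7.5,"turn":-15.7,"jaw":-0.4},
])

```text
time_s: 9.3
position: [0.5371, 0.1139, 0.2567]
tool_rot: [[0.105, 0.995, 0.003], [0.994, -0.105, 0.007], [0.007, 0.003, -1.0]]
ft_force: [1.4, 0.1, 0.4]
grip_width: 0.0258
```

```bash
cat > hd.py <<'E'
from h import *
import sys
c,s_=np.cos(np.radians(-6.4)),np.sin(np.radians(-6.4));X=np.array([c,s_]);Y=np.array([-s_,c])
p=camera_params('wrist');im,d=get_image('wrist');P=cloud('wrist',d,p)
cv2.imwrite(f'pics/{sys.argv[1]}.png',cv2.cvtColor(im,cv2.COLOR_RGB2BGR))
r=P[...,:2]-[.541,.110];a=r@X;b=r@Y
m=(abs(a)<.025)&(abs(b)<.1)&(P[...,2]>.10)&(P[...,2]<.125)&(d>0)
print(m.sum(),'a',np.percentile(a[m],[1,50,99]),'b',np.percentile(b[m],[1,50,99]),'z',np.percentile(P[m][:,2],[1,50,99]),cv2.minAreaRect(P[m][:,:2].astype(np.float32)*1000))
E
python3 hd.py w2; python3 st.py
```

```text
1857 a [-0.00483148  0.00240088  0.02373654] b [-0.05781285  0.00940369  0.05952772] z [0.10976629 0.11500394 0.11720611] ((550.909423828125, 109.12641906738281), (120.17340850830078, 29.760156631469727), 83.59963989257812)
[0.5357 0.1124 0.248 ] q6 5.5 F [-1.2  0.7 -6.9] T [ 0.    0.04 -0.05] ang 83.8 tilt [-0.0108  0.0064 -0.9999] 0.025456217576605565 9.35
d(tool cm) to key [-8.87672097 11.08999891  1.42474046]
```

View pics/w2.png

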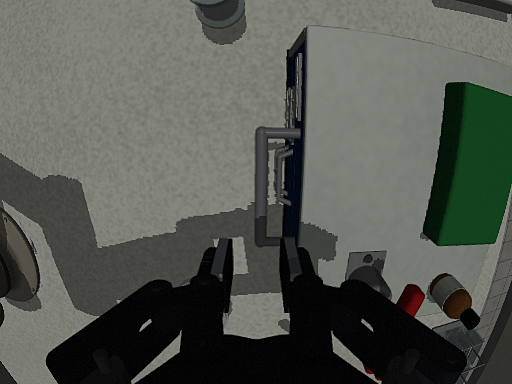

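>>> apply_moves([
  {"tx":0,"ty":0.3,"tz":2,"turn":0,"jaw":-0.4},
  {"tx":0,"ty":0.6,"tz":5,"turn":0,"jaw":-0.4},
  {"tx":0,"ty":0.6,"tz":8,"turn":0,"jaw":-0.4},
  {"tx":0,"ty":0.6,"tz":10,"turn":0,"jaw":-0.4},
  {"tx":0,"ty":0.6,"tz":10,"turn":0,"jaw":-0.4},
])

```text
time_s: 9.77
position: [0.5389, 0.1119, 0.1437]
tool_rot: [[0.109, 0.994, -0.02], [0.994, -0.109, 0.006], [0.004, -0.021, -1.0]]
ft_force: [-0.6, -0.7, -0.7]
grip_width: 0.026
```

>>> apply_moves([
  {"tx":0,"ty":0,"tz":0,"turn":0,"jaw":-0.4},
])

```text
time_s: 9.85
position: [0.5393, 0.1115, 0.144]
tool_rot: [[0.11, 0.994, -0.021], [0.994, -0.11, 0.006], [0.004, -0.022, -1.0]]
ft_force: [-0.2, -0.1, 1.3]
grip_width: 0.0255
```

```bash
sed -i 's/\[.6362,.0123,.232\]/[.542,.111,.112]/;s/to key/to handle/' st.py; python3 st.py
```

```text
[0.5393 0.1115 0.144 ] q6 5.4 F [-0.2 -0.1  1.3] T [ 0.02  0.07 -0.01] ang 83.7 tilt [-0.0212  0.0064 -0.9998] 0.025511445670832408 9.85
d(tool cm) to handle [-0.03552535  0.33899894  3.1888822 ]
```

>>> apply_moves([
  {"tx":0,"ty":0.34,"tz":0,"turn":0,"jaw":-0.4},
  {"tx":0,"ty":0.34,"tz":0.5,"turn":0,"jaw":-0.4},
  {"tx":0,"ty":0.34,"tz":1.5,"turn":0,"jaw":-0.4},
  {"tx":0,"ty":0.34,"tz":2.6,"turn":0,"jaw":-0.4},
  {"tx":0,"ty":0.34,"tz":3.2,"turn":0,"jaw":-0.4},
])

```text
time_s: 10.27
position: [0.5432, 0.1113, 0.1144]
tool_rot: [[0.11, 0.994, -0.016], [0.994, -0.11, 0.006], [0.004, -0.016, -1.0]]
ft_force: [-26.5, -2.6, 69.2]
grip_width: 0.0259
```

>>> apply_moves([
  {"tx":0,"ty":0,"tz":0,"turn":0,"jaw":-0.4},
])

```text
time_s: 10.35
position: [0.5429, 0.1113, 0.1158]
tool_rot: [[0.11, 0.994, -0.014], [0.994, -0.11, 0.006], [0.004, -0.015, -1.0]]
ft_force: [-3.4, 0.2, 0.8]
grip_width: 0.0255
```

```bash
python3 st.py
```

```text
[0.5429 0.1113 0.1158] q6 5.4 F [-3.4  0.2  0.8] T [-0.01  0.32 -0.01] ang 83.7 tilt [-0.0145  0.0055 -0.9999] 0.02554259794505893 10.35
d(tool cm) to handle [-0.03710991 -0.08535319  0.38501426]
```

>>> apply_moves([
  {"tx":0,"ty":0,"tz":-0.1,"turn":0,"jaw":-0.6},
  {"tx":0,"ty":0,"tz":-0.1,"turn":0,"jaw":-0.8},
  {"tx":0,"ty":0,"tz":-0.1,"turn":0,"jaw":-1},
  {"tx":0,"ty":0,"tz":-0.1,"turn":0,"jaw":-1},
], squeeze=30)

```text
time_s: 10.68
position: [0.5421, 0.1114, 0.1176]
tool_rot: [[0.109, 0.994, -0.016], [0.994, -0.109, 0.006], [0.004, -0.017, -1.0]]
ft_force: [-8.1, 0.5, 13.0]
grip_width: 0.0106
```

```bash
python3 st.py; python3 hd.py w3
```

```text
[0.5421 0.1114 0.1176] q6 5.4 F [-8.1  0.5 13. ] T [0.03 1.33 0.03] ang 83.7 tilt [-0.0161  0.0056 -0.9999] 0.010596949898073485 10.6833
d(tool cm) to handle [-0.04545928  0.00704958  0.56268573]
6279 a [-0.01555484  0.00247104  0.02364642] b [-0.05034433  0.01649642  0.05908714] z [0.10742231 0.11512503 0.12406655] ((542.302001953125, 113.89990997314453), (115.50028228759766, 37.6709098815918), 75.46611022949219)
```

View pics/w3.png

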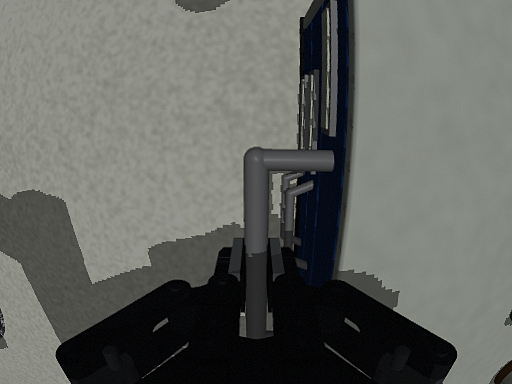

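>>> apply_moves([
  {"tx":0,"ty":-0.5,"tz":0.0,"turn":0,"jaw":-1},
  {"tx":0,"ty":-1,"tz":0.0,"turn":0,"jaw":-1},
  {"tx":0,"ty":-1.7,"tz":0.0,"turn":0,"jaw":-1},
  {"tx":0,"ty":-2.5,"tz":0.0,"turn":0,"jaw":-1},
])

```text
time_s: 11.07
position: [0.5168, 0.1142, 0.1178]
tool_rot: [[0.11, 0.994, -0.016], [0.994, -0.109, 0.006], [0.004, -0.016, -1.0]]
ft_force: [1.4, 1.0, -2.5]
grip_width: 0.0109
```

```bash
python3 st.py
```

```text
[0.5168 0.1142 0.1178] q6 5.6 F [ 1.4  1.  -2.5] T [ 0.11 -0.38 -0.02] ang 83.7 tilt [-0.0157  0.0057 -0.9999] 0.010939041454585047 11.0667
d(tool cm) to handle [-0.04694747  2.54491369  0.53474399]
```

>>> apply_moves([
  {"tx":0,"ty":-0.9,"tz":0.0,"turn":0,"jaw":-1},
  {"tx":0,"ty":-1.9,"tz":0.0,"turn":0,"jaw":-1},
  {"tx":0,"ty":-2.9,"tz":0.05,"turn":0,"jaw":-1},
  {"tx":0,"ty":-3.9,"tz":0.05,"turn":0,"jaw":-1},
  {"tx":0,"ty":-4.8,"tz":0.05,"turn":0,"jaw":-1},
])

```text
time_s: 11.48
position: [0.4679, 0.1197, 0.1178]
tool_rot: [[0.109, 0.994, -0.016], [0.994, -0.109, 0.006], [0.004, -0.017, -1.0]]
ft_force: [3.8, 1.9, -4.8]
grip_width: 0.0104
```

>>> apply_moves([
  {"tx":0,"ty":-0.6,"tz":0.0,"turn":0,"jaw":-1},
  {"tx":0,"ty":-1.2,"tz":0.0,"turn":0,"jaw":-1},
  {"tx":0,"ty":-1.7,"tz":0.0,"turn":0,"jaw":-1},
  {"tx":0,"ty":-2.1,"tz":0.0,"turn":0,"jaw":-1},
  {"tx":0,"ty":-2.3,"tz":0.0,"turn":0,"jaw":-1},
])

```text
time_s: 11.9
position: [0.4442, 0.1223, 0.1178]
tool_rot: [[0.11, 0.994, -0.018], [0.994, -0.109, 0.006], [0.004, -0.018, -1.0]]
ft_force: [2.0, 1.0, -8.4]
grip_width: 0.0107
```

```bash
python3 st.py
```

```text
[0.4442 0.1223 0.1178] q6 6.5 F [ 2.   1.  -8.4] T [ 0.2  -0.38  0.02] ang 83.7 tilt [-0.0175  0.0061 -0.9998] 0.010692366097195082 11.9
d(tool cm) to handle [-0.05883896  9.84970501  0.40358791]
```

>>> apply_moves([
  {"tx":0,"ty":-0.1,"tz":0,"turn":0,"jaw":-1},
  {"tx":0,"ty":-0.1,"tz":0,"turn":0,"jaw":-1},
  {"tx":0,"ty":-0.1,"tz":0,"turn":0,"jaw":-1},
  {"tx":0,"ty":0,"tz":0,"turn":0,"jaw":-0.4},
  {"tx":0,"ty":0,"tz":0,"turn":0,"jaw":-0.4},
])

```text
time_s: 12.32
position: [0.4448, 0.1222, 0.1181]
tool_rot: [[0.11, 0.994, -0.016], [0.994, -0.109, 0.006], [0.004, -0.017, -1.0]]
ft_force: [0.3, 0.5, 0.7]
grip_width: 0.0255
```

>>> apply_moves([
  {"tx":0,"ty":0,"tz":0,"turn":0,"jaw":-0.4},
  {"tx":0,"ty":0,"tz":-0.5,"turn":0,"jaw":-0.4},
  {"tx":0,"ty":0,"tz":-2,"turn":0,"jaw":-0.4},
  {"tx":0,"ty":0,"tz":-4,"turn":0,"jaw":-0.4},
  {"tx":0,"ty":0,"tz":-6,"turn":0,"jaw":-0.4},
])

```text
time_s: 12.73
position: [0.4457, 0.1218, 0.1792]
tool_rot: [[0.109, 0.994, -0.017], [0.994, -0.109, 0.006], [0.004, -0.017, -1.0]]
ft_force: [-0.7, 1.1, -0.9]
grip_width: 0.0254
```

>>> apply_moves([
  {"tx":0,"ty":0,"tz":-4,"turn":0,"jaw":-0.4},
  {"tx":0,"ty":0,"tz":-7,"turn":0,"jaw":-0.4},
  {"tx":0,"ty":0,"tz":-10,"turn":0,"jaw":-0.4},
  {"tx":0,"ty":0,"tz":-10,"turn":0,"jaw":-0.4},
  {"tx":0,"ty":0,"tz":-10,"turn":0,"jaw":-0.4},
])

```text
time_s: 13.15
position: [0.4477, 0.1212, 0.2808]
tool_rot: [[0.109, 0.994, -0.013], [0.994, -0.109, 0.006], [0.004, -0.014, -1.0]]
ft_force: [-0.3, -0.4, 0.3]
grip_width: 0.0258
```

```bash
python3 st.py; python3 - <<'E'
from h import *
for n in ('scene','side','wrist'):
    p=camera_params(n);im,d=get_image(n);P=cloud(n,d,p);I=im.astype(int)
    near=np.hypot(P[...,0]-.635,P[...,1]-.013)<.06
    q=P[near&(P[...,2]>.2)&(P[...,2]<.26)&(d>0)&(I[...,0]>2*I[...,1])]
    print(n,len(q),len(q) and (cv2.minAreaRect(q[:,:2].astype(np.float32)*1000),q[:,2].min(),q[:,2].max()))
    m=(P[...,0]>.38)&(P[...,0]<.5)&(P[...,1]>0.03)&(P[...,1]<.22)&(abs(P[...,2]-.112)<.01);q=P[m]
    print('handle',len(q),len(q) and cv2.minAreaRect(q[:,:2].astype(np.float32)*1000))
    cv2.imwrite(f'pics/{n}9.png',cv2.cvtColor(im,cv2.COLOR_RGB2BGR))
E
```

```text
[0.4477 0.1212 0.2808] q6 6.6 F [-0.3 -0.4  0.3] T [0.01 0.04 0.03] ang 83.7 tilt [-0.0132  0.0056 -0.9999] 0.0257719214663426 13.15
d(tool cm) to handle [-0.04798919  9.71714116 16.74459108]
scene 99 (((637.4703369140625, 11.174728393554688), (86.02342987060547, 10.088518142700195), 71.41515350341797), np.float64(0.21767363956809316), np.float64(0.23389531950313971))
handle 259 ((465.2579650878906, 124.7742691040039), (68.84869384765625, 189.3309783935547), 0.2528570890426636)
side 78 (((635.5947265625, 13.681201934814453), (93.73194885253906, 11.217935562133789), 70.32365417480469), np.float64(0.21485059372943596), np.float64(0.23355654181008959))
handle 200 ((460.987060546875, 123.10029602050781), (68.66912078857422, 186.49105834960938), 4.240219593048096)
wrist 1511 (((636.3470458984375, 14.492923736572266), (88.29205322265625, 14.496661186218262), 70.63038635253906), np.float64(0.21088687251896715), np.float64(0.2327729527410451))
handle 2338 ((465.4328308105469, 131.88027954101562), (175.67529296875, 69.02474975585938), 89.97586059570312)
```

View pics/side9.png

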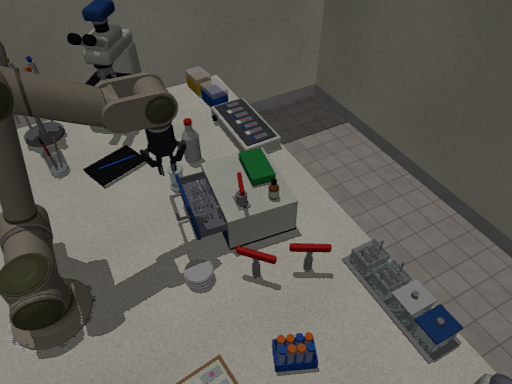

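```bash
python3 -c "
from rig import close_job
print(close_job())"
```

```text
the job is handed in; nothing more can be done
None
```

I turned the key until it dropped home, turned it clockwise to the stop, left it standing in the lock, pulled the top drawer open and handed the job in at about 13 s. `close_job` reports no verdict, so whether it passed is not known.

- **Key:** it dropped about 11.6 mm. After release, the top of the crossbar measured about 0.233 m, which puts the bar's centre roughly 43–44 mm above the collar's mouth. The bar's direction did not change while the drawer was pulled.
- **Lock:** I turned the tool about 110° from the point where the key dropped home. The twist then rose from 0.1 to 0.46 N m, which I took as the stop. After I let go, the crossbar stood about 3–5° back from the tool. The core's angle could not be measured directly; allowing for play, I estimate at least 1.48 rad.
- **Drawer:** I pulled the handle about 98 mm with only a few newtons. The last side picture shows the drawer open, nothing knocked over, and the gripper clear above it.
- **Failed check:** going down onto the handle, the wrist force briefly read 69 N. It was gone at the next step. I don't know what was touched. A fingertip would be within the 120 N wrist limit, but if it was the gripper's body, it broke the 40 N limit.
- **Shaky grip:** the jaws then closed to 10.6 mm on the 12 mm handle bar, so the grip was a little high, but it held.

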